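Set the fume extractor's damper to 30 degrees and latch it

ROBOT

A 7-joint arm with a two-finger parallel gripper is mounted at the origin on a cart in front of the work surface, level with it; the furniture and walls round the work are solid. World frame = base frame: x ahead of the robot, y to its left, z up, the work surface at z = 0. Lengths are in m, angles in rad, forces in N, time in s.
With the tool pointing down it reaches from about 0.425 to 0.925 m from the base axis. Payload 6.8 kg.
Tool frame: the origin (TCP) lies between the finger pads; the fingertips stand 11 mm ahead of it and the grasp point (between the pads) lies 8 mm behind it; z points along the fingers, y is the line along which they close (so a half turn about z gives the same grasp; the last joint's range is limited). The gripper opens to 85 mm and grips with 20 to 120 N. Pads are 22 mm wide; open, the fingers measure 114 mm over their backs; the gripper's body (76 mm by 85 mm) begins 54 mm behind the grasp point. The pads swing forward as they close: fully open they stand 13 mm farther back than shut.
Start: joints at [1.153, 0.477, 0.022, 1.555, -0.011, 1.109, -0.083], TCP at [0.206, -0.643, 0.242] pointing down, gripper open.
Joint ranges: [-2.96, 2.96], [-0.34, 2.1], [-1.41, 1.46], [0.24, 2.44], [-1.37, 4.51], [0.17, 1.92], [-2.96, 2.96]. Speed limits (rad/s): [2.39, 2.39, 3.14, 3.14, 3.14, 3.14, 3.14].

INTERFACE

Orientations are given as a rotation vector (axis times angle).
In Python, from bench import r gives the robot as it stands.
- The arm moves only by the tool send_rows, never from a script. Its argument "deltas" is a list of rows, each an object of numbers: "dx", "dy", "dz": the shift along the world's x, y, z in mm; "rx", "ry", "rz": the turn, a rotation vector about the world's x, y, z in degrees. A call has 1 to 5 rows; each row is the pose to reach, as a shift and turn from the pose commanded when the call began; what a row does not reach only later rows make up. A row lasts 1/12 s, in which the tool goes at most 41.7 mm and 7.16 degrees, less where a joint would pass 70% of its speed; a pose out of reach is approached as far as the arm can. A call with a gripper value outside its range is refused whole. "jaw" is the finger opening in mm, from 0 to 85.4, set as the call begins (left out, the last holds). The fingers move at their own pace and stop on an object; "newtons" is the grip in N (left out, the last holds). Time passes only in rows, so rows that repeat a pose let the fingers close. It gives the time, the measured TCP pose, the force, the opening and the grip force at its end, in the units of the state.
- r.get_obs(): the state, without advancing time (a new reading comes with each control period).
- r.grab_frame(name): name is "scene" or "top" or "wrist"; returns a dict with "frame" (384x512x3 uint8, blue, green, red), "z_map" (384x512 float32, m along the optical axis (not along the pixel's ray), 0 where there is no reading), "vertical_fov" (degrees; the focal length in pixels is half the picture's height over the tangent of half this angle, whatever the lens; pixels are square), "cx", "cy" (the principal point, pixels), "xyz" and "orientation" of the camera in the world. Camera axes: x right, y down, z forward; pixel columns grow to the right and rows downward; lengths in m; the calibration is good to about 2 mm. A picture is of the moment at which its call begins.
- r.hand_in(): hands the job in; it is judged then, once.
The state is a dict: "clock": time; "joints": joint angles; "qvel": joint speeds; "tau": joint torques, N m; "tcp_pos": TCP position; "orientation": TCP orientation; "contact_force": force on the tool from outside, world axes, zero at the start; "moment": the same for the moment, N m; "grip_width": finger opening in m; "gripper_force": force on a finger pad.
Only numpy, scipy, OpenCV 4.12 (cv2) and the standard library are available. Lean on these libraries where they do the work, as an engineer would, in place of code of your own. Each camera call takes 0.05 s, during which the arm holds its last target. There are 200 camera calls.

TASK

The damper of the bench fume extractor has been left too far open. Squeeze the trigger of its lever, swing the lever back to the 30 degree notch, which is the third of the seven counted from the shut end (the robot's right), and let go so that the latch tooth sits fully home in that notch. Do not force the lever against the teeth, and leave the two powder bottles and the weighing tray where they stand.

Things in the scene. Friction and masses are not known exactly. Their poses are not given: they have to be found in the camera images.
- extractor: White bench fume extractor, fixed; 212 mm long (x), 234 wide (y), 140 high; round inlet of 100 mm in its front. Origin at bench level under the lever's upright stem, 62 mm behind the front face. Its -x axis points out of the front, roughly at the robot; +y is to the robot's left.
- notch_30_nominal (a point): Rim of the steel notched plate (75 mm radius, on top round the stem) where the wanted third notch nominally lies. Seven notches, 9 mm wide, 4 deep, 15 degrees apart, along its front rim. The plate is clamped in slotted holes and may sit turned by up to 0.09 rad either way, all notches together; this is NOT in the readings: find the notch by feel or sight.
- damper_lever (a joint): Lever angle about the stem, rad: 0 shut, growing as it swings clockwise seen from above (to the robot's left), 1.571 fully open. Lever direction in the extractor's frame: 225 degrees minus this angle, anticlockwise from +x. Notches nominally at 0, 0.262, 0.524 (wanted), 0.785 to 1.571, all shifted by the plate's turn. It stays where it is left; 2 to 5 N at the grip move it.
- trigger (a joint): Squeeze trigger and latch tooth in one piece on the lever (rad): 0 released, tooth fully home in a notch, lever locked but for 1 mm play each side; 0.13 to 0.18 tooth resting on the rim between notches; 0.225 squeezed, tooth clear. Sprung (4 N at lever_grip to start, 7 N when squeezed; grip with 15 N or more). Freed, the 7 mm square tooth drops into the first notch it is swept over.
- trigger_bar (a point): Middle of the trigger's outer face: steel bar 86 mm long, 8 thick, 18 high, level with the grip on its shut side (robot's right), splayed 13 degrees when released and parallel to the grip when squeezed. Pushing on the lever's plain left side does not work it. Letting it out between the fingers pushes the lever back to the left by up to 5 mm. At the start the tooth may be in a notch or on the rim.
- lever_grip (a point): Middle of the lever's black grip: 158 mm from the stem, 170 above the bench. Grip 94 mm long (101 to 195 from the stem), 16 wide, 22 high, level, out over the bench in front of the housing. From here 8 mm to its plain left side, 37 (released) or 17 (squeezed) to the trigger's outer face. The trigger is level with it. Only low things (125 mm at most) stand below.
- lever_pivot (a point): Point on the stem's upright axis level with lever_grip, 170 mm above the bench. It does not move.
- powder_bottle_big: White bottle with red screw cap, 61 mm across, 125 high, in front of the extractor's left half; origin under its centre. Bystander.
- powder_bottle_small: White bottle with red screw cap, 47 mm across, 88 high, in front of the extractor's right half; origin under its centre. Bystander.
- weigh_tray: White square weighing tray, 82 x 82 x 16 mm, in front of the inlet; origin under its centre. Bystander.

How it is judged:
At the end, for the whole second after the job is handed in: The latch tooth is fully home (trigger within 0.05 rad of released) in the third notch from the shut end, so the lever stands within 0.12 rad of 0.524 rad, at rest and let go; the two powder bottles and the tray have not been shifted by 30 mm (value of joint damper_lever between 0.4036 and 0.6436 rad and value of joint trigger below 0.05 rad and velocity of joint damper_lever between -0.03 and 0.03 rad/s); the robot touches nothing.
It fails at once if the lever is forced against the notched plate: more than 100 N on the latch tooth (about 47 N at the grip) (contact force between trigger_c0 and anything else above 100 N).
It fails at once if a powder bottle or the weighing tray is shifted by more than 30 mm (distance of any of powder_bottle_big, powder_bottle_small, weigh_tray from where it was at the start of the episode above 0.03 m).
It also fails if it takes over 38 s, if anything falls off the work surface, if the arm or the gripper's body presses on something with over 40 N, if the wrist force passes 120 N, or if a joint passes its speed limit or range.

## Working session

There is one attempt and no reset: what is moved stays moved. The work goes in short steps, Python scripts to look and compute and a tool call to move; the robot and the scene stay as the last step left them, time stands still between calls to the robot, and variables do not carry over. Pictures are saved under pics/ and viewed, at most 10 in all, crops included, and the job is handed in when it is done.

Besides the shell and the picture viewer there is one more tool, called after "Request:" in YAML: its name, and indented under it one key for each argument. send_rows: Moves the arm, as the interface text tells. Its arguments: {"type":"object","properties":{"deltas":{"type":"array","items":{"type":"object","properties":{"dx":{"type":"number"},"dy":{"type":"number"},"dz":{"type":"number"},"rx":{"type":"number"},"ry":{"type":"number"},"rz":{"type":"number"}}}},"jaw":{"type":"number"},"newtons":{"type":"number"}},"required":["deltas"]}

```bash
mkdir -p pics; cat > h.py <<'E'
from bench import r
import numpy as np, cv2
from scipy.spatial.transform import Rotation as R
def grab(n,save=None):
    f=r.grab_frame(n)
    if save: cv2.imwrite('pics/'+save,f['frame'])
    np.savez(''+n+'.npz',**f)
    return f
def load(n): return np.load(''+n+'.npz')
def pt(f,u,v,z=None):
    fl=192/np.tan(np.radians(float(f['vertical_fov']))/2)
    if z is None:
        w=f['z_map'][int(v)-1:int(v)+2,int(u)-1:int(u)+2]; z=np.median(w[w>0])
    return np.array(f['xyz'])+rot(f).apply([(u-f['cx'])/fl*z,(v-f['cy'])/fl*z,z])
def rot(f):
    o=np.array(f['orientation']); return R.from_rotvec(o) if o.shape==(3,) else R.from_matrix(o)
def cloud(f):
    fl=192/np.tan(np.radians(float(f['vertical_fov']))/2)
    v,u=np.mgrid[:384,:512]; z=f['z_map']
    p=np.stack([(u-f['cx'])/fl*z,(v-f['cy'])/fl*z,z],-1).reshape(-1,3)
    return (rot(f).apply(p)+np.array(f['xyz'])).reshape(384,512,3)
E
python3 - <<'E'
from h import *
a=grab('top','top1.png'); b=grab('scene','scene1.png')
for f in(a,b): print(f['xyz'],f['orientation'],f['vertical_fov'],f['cx'],f['cy'])
o=r.get_obs(); print(o)
E
```

```text
[0.37360652 0.27301544 0.94835751] [-2.10186172  2.13806068 -0.18778729] 47.07731479333606 251.91108453300737 192.43165021302886
[0.05272047 0.7962007  0.58221821] [-0.93580142  2.31626688 -1.26375423] 49.572167088229186 257.1528088624625 191.25930947004406
{'clock': 0.1, 'joints': array([ 1.1529121 ,  0.47774703,  0.02233481,  1.55634646, -0.01148635,
        1.10932006, -0.08310196]), 'qvel': array([-0.00131105, -0.0033741 ,  0.00026919, -0.00261681,  0.00075629,
       -0.00084088, -0.00120633]), 'tau': array([ 3.72503433e-03, -5.97766936e+01,  1.61302909e+00, -2.81957263e+01,
        1.26980254e-02,  5.01889939e-03,  1.22367140e-05]), 'tcp_pos': array([ 0.20560807, -0.64237572,  0.24140552]), 'orientation': array([-3.10234735e+00, -4.84458818e-01,  6.14819276e-04]), 'contact_force': array([0.43387578, 0.03785245, 0.06636837]), 'moment': array([-0.02825621,  0.03492171, -0.00862193]), 'gripper_force': 0.0, 'grip_width': 0.08550090343762198}
```

View pics/top1.png

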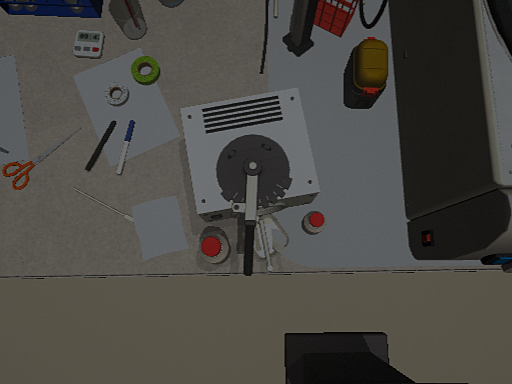

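View pics/scene1.png

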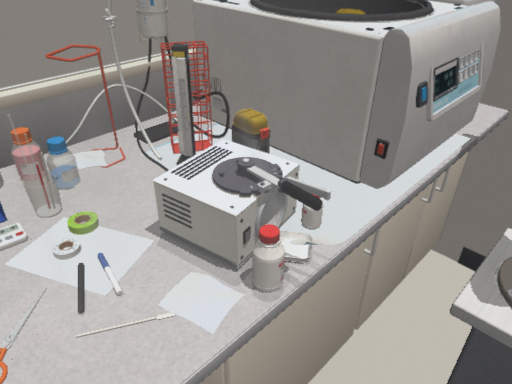

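The top view shows the stem at about (252,167), the grip running from (250,215) to (248,273), and the trigger to its right at about (267,250). The big bottle's cap is at (212,245) and the small one's at (316,219).

```bash
python3 - <<'E'
from h import *
f=load('top')
im=f['frame'][150:290,170:340]; im=cv2.convertScaleAbs(im,alpha=1.8,beta=20)
cv2.imwrite('pics/crop1.png',cv2.resize(im,None,fx=4.4,fy=4.2,interpolation=cv2.INTER_CUBIC))
for n,u,v in [('stem',252,167),('grip in',249,225),('grip mid',249,245),('grip end',248,268),('big',211,245),('small',316,219),('trig',268,250),('boxFL',199,218),('boxFR',318,192),('boxBL',184,108),('boxBR',296,90)]: print(n,pt(f,u,v).round(4))
c=cloud(f); m=(c[...,2]>.155)&(c[...,2]<.2)
v,u=np.nonzero(m); 
for vv in range(200,280,6):
    s=u[v==vv]; print(vv,s.tolist())
E
```

```text
stem [0.5636 0.2778 0.183 ]
grip in [0.4599 0.2848 0.1818]
grip mid [0.4251 0.2853 0.1818]
grip end [0.3859 0.2876 0.1817]
big [0.4301 0.3569 0.1254]
small [0.4798 0.1548 0.0893]
trig [0.4162 0.2525 0.1779]
boxFL [0.4973 0.3956 0.001 ]
boxFR [0.5252 0.155  0.134 ]
boxBL [0.6946 0.4081 0.1395]
boxBR [0.7265 0.19   0.1413]
200 [242, 245, 246, 247, 248, 249, 250, 251, 252, 253, 254, 255, 256, 261, 428, 429, 430, 431, 432, 433, 434, 435, 436, 437]
206 [232, 233, 234, 235, 236, 237, 238, 239, 240, 241, 242, 243, 244, 245, 246, 247, 248, 249, 250, 251, 252, 253, 254, 255, 428, 429, 430, 431, 432, 433, 434, 435, 436, 437, 438, 439, 440, 441]
212 [233, 234, 235, 236, 237, 238, 239, 240, 241, 242, 243, 244, 245, 246, 247, 248, 249, 250, 251, 252, 253, 254, 255, 431, 432, 433, 434, 435, 436, 437, 438, 439]
218 [244, 245, 246, 247, 248, 249, 250, 251, 252, 253, 254, 255, 256, 257, 258, 259, 430, 431, 432, 433, 434, 435, 436, 437, 438, 439, 440]
224 [244, 245, 246, 248, 249, 250, 251, 252, 253, 254, 259, 260, 261, 262, 263, 431, 432, 433, 434, 435, 436, 437, 438, 439, 440]
230 [245, 246, 247, 248, 249, 250, 251, 252, 253, 260, 261, 262, 263, 264, 428, 429, 430, 431, 432, 433, 434, 435, 436, 437, 438, 439, 440]
236 [245, 246, 247, 248, 249, 250, 251, 252, 253, 261, 262, 263, 264, 265, 430, 431, 432, 433, 434, 435, 436, 437, 438, 439, 440, 441]
242 [244, 245, 246, 247, 248, 249, 250, 251, 252, 262, 263, 264, 265, 266, 430, 431, 432, 433, 434, 435, 436, 437, 438, 439, 440, 441]
248 [244, 245, 246, 247, 248, 249, 250, 251, 252, 263, 264, 265, 266, 267, 432, 433, 434, 435, 436, 437, 438, 439, 440, 441, 442]
254 [244, 245, 246, 247, 248, 249, 250, 251, 252, 265, 266, 267, 268, 433, 434, 435, 436, 437, 438, 439, 440, 441, 442]
260 [243, 244, 245, 246, 247, 248, 249, 250, 251, 252, 266, 267, 268, 269, 270]
266 [243, 244, 245, 246, 247, 248, 249, 250, 251, 267, 268, 269, 270, 271]
272 [243, 244, 245, 246, 247, 248, 249, 250, 251]
278 []
```

View pics/crop1.png

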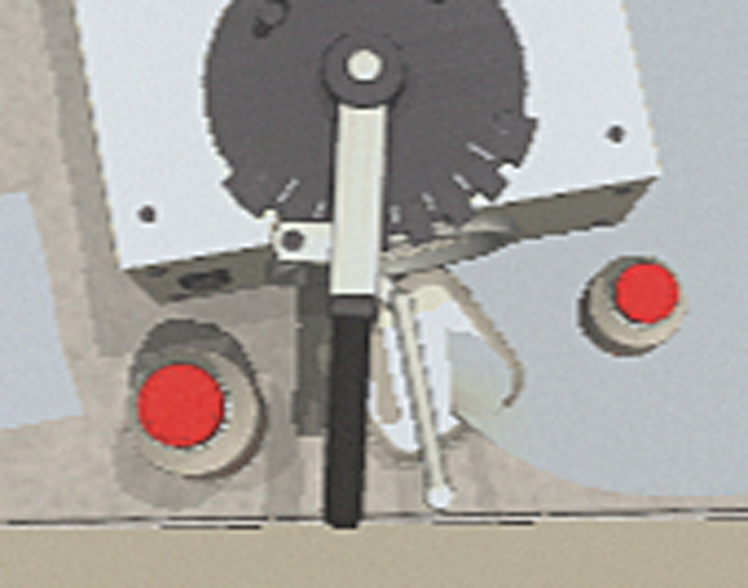

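```bash
python3 - <<'E'
from h import *
f=load('top'); c=cloud(f)
# instrument extents
for ylo in np.arange(-.35,.15,.05):
    m=(c[...,1]>ylo)&(c[...,1]<ylo+.05)&(c[...,2]>.03)
    m[330:,:]=False
    if m.any(): p=c[m]; print('y',round(ylo,2),'xmin',p[:,0].min().round(3),'zmax',p[:,2].max().round(3), 'z at xmin',p[p[:,0]<p[:,0].min()+.03][:,2].max().round(3))
g=load('scene'); d=cloud(g).reshape(-1,3)
for ylo in np.arange(-.35,.15,.05):
    m=(d[:,1]>ylo)&(d[:,1]<ylo+.05)&(d[:,2]>.03)&(d[:,0]>.25)
    if m.any(): p=d[m]; print('scene y',round(ylo,2),'xmin',p[:,0].min().round(3),'zmax',p[:,2].max().round(3))
# lever lines
v,u=np.nonzero((c[...,2]>.174)&(c[...,2]<.19))
P=c[v,u]; 
def ang(m):
    q=P[m][:,:2]; l=cv2.fitLine(q.astype(np.float32),cv2.DIST_HUBER,0,.01,.01).ravel(); return np.degrees(np.arctan2(l[1],l[0]))%180,q.mean(0),len(q)
print('grip',ang((v>215)&(v<273)&(u>242)&(u<253)))
print('trig',ang((v>218)&(v<270)&(u>256)&(u<275)))
s=(v>160)&(v<174)&(u>246)&(u<259)&(P[:,2]>.178); print('stem',P[s].mean(0),s.sum())
# front top edge of housing / yaw from top surface
m=(abs(c[...,2]-.14)<.006)&(c[...,1]>.1)&(c[...,1]<.45); q=c[m][:,:2].astype(np.float32)
print('minrect',cv2.minAreaRect(q))
M=R.from_rotvec(r.get_obs()['orientation']).as_matrix(); print(M.round(3))
E
```

```text
y -0.25 xmin 0.885 zmax 0.155 z at xmin 0.155
y -0.2 xmin 0.807 zmax 0.268 z at xmin 0.268
y -0.15 xmin 0.372 zmax 0.288 z at xmin 0.288
y -0.1 xmin 0.385 zmax 0.403 z at xmin 0.367
y -0.05 xmin 0.394 zmax 0.405 z at xmin 0.392
y -0.0 xmin 0.727 zmax 0.151 z at xmin 0.148
y 0.05 xmin 0.731 zmax 0.151 z at xmin 0.149
y 0.1 xmin 0.457 zmax 0.172 z at xmin 0.092
scene y -0.35 xmin 0.37 zmax 0.403
scene y -0.3 xmin 0.37 zmax 0.403
scene y -0.25 xmin 0.37 zmax 0.403
scene y -0.2 xmin 0.37 zmax 0.403
scene y -0.15 xmin 0.371 zmax 0.403
scene y -0.1 xmin 0.385 zmax 0.403
scene y -0.05 xmin 0.392 zmax 0.403
scene y -0.0 xmin 0.725 zmax 0.377
scene y 0.05 xmin 0.73 zmax 0.383
scene y 0.1 xmin 0.457 zmax 0.408
grip (np.float32(177.4728), array([0.42312875, 0.28725855]), 469)
trig (np.float32(9.569272), array([0.42540898, 0.25771468]), 238)
stem [0.56493104 0.27733335 0.18065323] 94
minrect ((0.701160192489624, 0.2822001278400421), (0.266865074634552, 0.43103575706481934), 88.3409423828125)
[[ 0.952  0.305 -0.001]
 [ 0.305 -0.952  0.002]
 [-0.    -0.002 -1.   ]]
```

Request:
send_rows:
  deltas:
    - {"dz": 40}
    - {"dz": 80}
    - {"dz": 120}
    - {"dz": 160}
    - {"dz": 200}

```text
$.deltas[0]: bad value
```

```bash
python3 - <<'E'
import numpy as np
az=np.radians(np.linspace(-72.2,34.7,31)); rr=np.interp(np.arange(31),[0,12,30],[.675,.54,.495]); rz=np.linspace(0,159,31); z=np.interp(np.arange(31),[0,2,30],[0,40,40])
P=np.c_[rr*np.cos(az)*1e3,rr*np.sin(az)*1e3,z,rz]
for k in range(0,30,5):
    d=P[k+1:k+6]-P[k]; print([dict(zip(('dx','dy','dz','rz'),map(float,x.round(0)))) for x in d], P[k+5].round(0))
E
```

```text
[{'dx': 35.0, 'dy': 25.0, 'dz': 20.0, 'rz': 5.0}, {'dx': 69.0, 'dy': 51.0, 'dz': 40.0, 'rz': 11.0}, {'dx': 100.0, 'dy': 79.0, 'dz': 40.0, 'rz': 16.0}, {'dx': 128.0, 'dy': 109.0, 'dz': 40.0, 'rz': 21.0}, {'dx': 154.0, 'dy': 140.0, 'dz': 40.0, 'rz': 26.0}] [ 360. -503.   40.   26.]
[{'dx': 23.0, 'dy': 32.0, 'dz': 0.0, 'rz': 5.0}, {'dx': 44.0, 'dy': 65.0, 'dz': 0.0, 'rz': 11.0}, {'dx': 63.0, 'dy': 99.0, 'dz': 0.0, 'rz': 16.0}, {'dx': 78.0, 'dy': 133.0, 'dz': 0.0, 'rz': 21.0}, {'dx': 91.0, 'dy': 168.0, 'dz': 0.0, 'rz': 26.0}] [ 452. -335.   40.   53.]
[{'dx': 11.0, 'dy': 35.0, 'dz': 0.0, 'rz': 5.0}, {'dx': 18.0, 'dy': 70.0, 'dz': 0.0, 'rz': 11.0}, {'dx': 32.0, 'dy': 101.0, 'dz': 0.0, 'rz': 16.0}, {'dx': 43.0, 'dy': 132.0, 'dz': 0.0, 'rz': 21.0}, {'dx': 52.0, 'dy': 164.0, 'dz': 0.0, 'rz': 26.0}] [ 504. -171.   40.   80.]
[{'dx': 7.0, 'dy': 32.0, 'dz': 0.0, 'rz': 5.0}, {'dx': 12.0, 'dy': 65.0, 'dz': 0.0, 'rz': 11.0}, {'dx': 16.0, 'dy': 98.0, 'dz': 0.0, 'rz': 16.0}, {'dx': 17.0, 'dy': 130.0, 'dz': 0.0, 'rz': 21.0}, {'dx': 16.0, 'dy': 163.0, 'dz': 0.0, 'rz': 26.0}] [520.  -8.  40. 106.]
[{'dx': -3.0, 'dy': 32.0, 'dz': 0.0, 'rz': 5.0}, {'dx': -8.0, 'dy': 64.0, 'dz': 0.0, 'rz': 11.0}, {'dx': -15.0, 'dy': 95.0, 'dz': 0.0, 'rz': 16.0}, {'dx': -24.0, 'dy': 126.0, 'dz': 0.0, 'rz': 21.0}, {'dx': -34.0, 'dy': 156.0, 'dz': 0.0, 'rz': 26.0}] [486. 147.  40. 132.]
[{'dx': -12.0, 'dy': 29.0, 'dz': 0.0, 'rz': 5.0}, {'dx': -27.0, 'dy': 57.0, 'dz': 0.0, 'rz': 11.0}, {'dx': -42.0, 'dy': 84.0, 'dz': 0.0, 'rz': 16.0}, {'dx': -60.0, 'dy': 110.0, 'dz': 0.0, 'rz': 21.0}, {'dx': -79.0, 'dy': 134.0, 'dz': 0.0, 'rz': 26.0}] [407. 282.  40. 159.]
```

Request:
send_rows:
  deltas:
    - {"dx": 0,"dy": 0,"dz": 40,"rx": 0,"ry": 0,"rz": 0}
    - {"dx": 0,"dy": 0,"dz": 80,"rx": 0,"ry": 0,"rz": 0}
    - {"dx": 0,"dy": 0,"dz": 120,"rx": 0,"ry": 0,"rz": 0}
    - {"dx": 0,"dy": 0,"dz": 160,"rx": 0,"ry": 0,"rz": 0}
    - {"dx": 0,"dy": 0,"dz": 200,"rx": 0,"ry": 0,"rz": 0}
  jaw: 85
  newtons: 25

```text
clock: 0.52
tcp_pos: [0.2055, -0.6424, 0.4439]
orientation: [-3.103, -0.484, 0.0]
contact_force: [0.6, -1.3, -0.2]
grip_width: 0.0852
gripper_force: 0.0
```

Request:
send_rows:
  deltas:
    - {"dx": 35,"dy": 25,"dz": 20,"rx": 0,"ry": 0,"rz": 5}
    - {"dx": 65,"dy": 50,"dz": 40,"rx": 0,"ry": 0,"rz": 11}
    - {"dx": 98,"dy": 78,"dz": 40,"rx": 0,"ry": 0,"rz": 16}
    - {"dx": 128,"dy": 109,"dz": 40,"rx": 0,"ry": 0,"rz": 21}
    - {"dx": 154,"dy": 140,"dz": 40,"rx": 0,"ry": 0,"rz": 26}

```text
clock: 0.93
tcp_pos: [0.3553, -0.5083, 0.4821]
orientation: [2.913, 1.177, 0.0]
contact_force: [1.0, -0.2, -0.1]
grip_width: 0.0851
gripper_force: 0.0
```

Request:
send_rows:
  deltas:
    - {"dx": 23,"dy": 32,"dz": 0,"rx": 0,"ry": 0,"rz": 5}
    - {"dx": 44,"dy": 65,"dz": 0,"rx": 0,"ry": 0,"rz": 11}
    - {"dx": 63,"dy": 99,"dz": 0,"rx": 0,"ry": 0,"rz": 16}
    - {"dx": 78,"dy": 133,"dz": 0,"rx": 0,"ry": 0,"rz": 21}
    - {"dx": 91,"dy": 168,"dz": 0,"rx": 0,"ry": 0,"rz": 27}

```text
clock: 1.35
tcp_pos: [0.4456, -0.3397, 0.4817]
orientation: [-2.556, -1.825, 0.0]
contact_force: [0.9, -0.2, -0.4]
grip_width: 0.0852
gripper_force: 0.0
```

Request:
send_rows:
  deltas:
    - {"dx": 11,"dy": 35,"dz": 0,"rx": 0,"ry": 0,"rz": 5}
    - {"dx": 20,"dy": 70,"dz": 0,"rx": 0,"ry": 0,"rz": 11}
    - {"dx": 32,"dy": 101,"dz": 0,"rx": 0,"ry": 0,"rz": 16}
    - {"dx": 43,"dy": 132,"dz": 0,"rx": 0,"ry": 0,"rz": 21}
    - {"dx": 52,"dy": 164,"dz": 0,"rx": 0,"ry": 0,"rz": 27}

```text
clock: 1.77
tcp_pos: [0.497, -0.1761, 0.4819]
orientation: [-2.061, -2.37, 0.001]
contact_force: [0.3, 0.2, -0.3]
grip_width: 0.0848
gripper_force: 0.0
```

Request:
send_rows:
  deltas:
    - {"dx": 7,"dy": 32,"dz": 0,"rx": 0,"ry": 0,"rz": 5}
    - {"dx": 12,"dy": 65,"dz": 0,"rx": 0,"ry": 0,"rz": 11}
    - {"dx": 16,"dy": 98,"dz": 0,"rx": 0,"ry": 0,"rz": 16}
    - {"dx": 17,"dy": 130,"dz": 0,"rx": 0,"ry": 0,"rz": 21}
    - {"dx": 16,"dy": 163,"dz": 0,"rx": 0,"ry": 0,"rz": 26}

```text
clock: 2.18
tcp_pos: [0.5127, -0.0133, 0.4818]
orientation: [-1.475, -2.773, 0.0]
contact_force: [0.6, 0.7, 0.2]
grip_width: 0.0851
gripper_force: 0.0
```

Request:
send_rows:
  deltas:
    - {"dx": -3,"dy": 32,"dz": 0,"rx": 0,"ry": 0,"rz": 5}
    - {"dx": -8,"dy": 64,"dz": 0,"rx": 0,"ry": 0,"rz": 11}
    - {"dx": -15,"dy": 95,"dz": 0,"rx": 0,"ry": 0,"rz": 16}
    - {"dx": -24,"dy": 126,"dz": 0,"rx": 0,"ry": 0,"rz": 21}
    - {"dx": -34,"dy": 156,"dz": 0,"rx": 0,"ry": 0,"rz": 26}

```text
clock: 2.6
tcp_pos: [0.4781, 0.1427, 0.4819]
orientation: [-0.813, -3.034, 0.001]
contact_force: [0.7, 1.0, -0.3]
grip_width: 0.0848
gripper_force: 0.0
```

Request:
send_rows:
  deltas:
    - {"dx": -12,"dy": 29,"dz": -15,"rx": 0,"ry": 0,"rz": 5}
    - {"dx": -27,"dy": 57,"dz": -35,"rx": 0,"ry": 0,"rz": 11}
    - {"dx": -42,"dy": 84,"dz": -60,"rx": 0,"ry": 0,"rz": 16}
    - {"dx": -60,"dy": 110,"dz": -85,"rx": 0,"ry": 0,"rz": 21}
    - {"dx": -79,"dy": 134,"dz": -110,"rx": 0,"ry": 0,"rz": 27}

```text
clock: 3.02
tcp_pos: [0.3987, 0.2764, 0.3711]
orientation: [0.082, 3.14, 0.0]
contact_force: [0.2, -0.2, -0.1]
grip_width: 0.0847
gripper_force: 0.0
```

```bash
python3 - <<'E'
from h import *
f=grab('wrist','wrist1.png'); o=r.get_obs()
print(o['tcp_pos'],o['joints'].round(2),R.from_rotvec(o['orientation']).as_matrix().round(3))
E
```

```text
[0.39221131 0.27994857 0.36676821] [ 0.11  0.14 -0.94  1.78  0.12  1.28  0.68] [[-0.999  0.037 -0.007]
 [ 0.037  0.999 -0.001]
 [ 0.007 -0.002 -1.   ]]
```

View pics/wrist1.png

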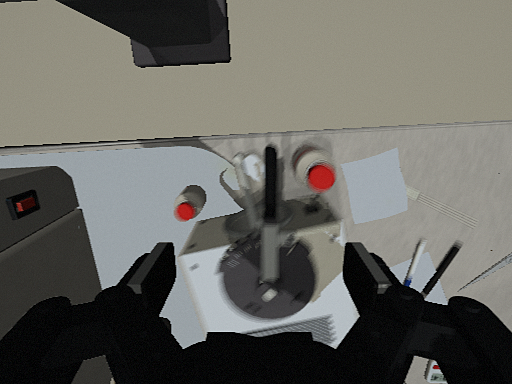

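The wrist view shows the grip at (271,180) with the trigger left of it at about (252,175), and the caps at (186,211) and (320,178). The arm is still settling.

Request:
send_rows:
  deltas:
    - {"dx": 0,"dy": 0,"dz": -20,"rx": 0,"ry": 0,"rz": 0}
    - {"dx": 0,"dy": 0,"dz": -50,"rx": 0,"ry": 0,"rz": 0}
    - {"dx": 0,"dy": 0,"dz": -80,"rx": 0,"ry": 0,"rz": 0}
    - {"dx": 0,"dy": 0,"dz": -110,"rx": 0,"ry": 0,"rz": 0}
    - {"dx": 0,"dy": 0,"dz": -110,"rx": 0,"ry": 0,"rz": 0}

```text
clock: 3.48
tcp_pos: [0.3975, 0.2723, 0.2572]
orientation: [-0.089, -3.132, 0.009]
contact_force: [-1.2, -0.5, -0.5]
grip_width: 0.0853
gripper_force: 0.0
```

Request:
send_rows:
  deltas:
    - {"dx": 0,"dy": 0,"dz": 0,"rx": 0,"ry": 0,"rz": 0}
    - {"dx": 0,"dy": 0,"dz": 0,"rx": 0,"ry": 0,"rz": 0}
    - {"dx": 0,"dy": 0,"dz": 0,"rx": 0,"ry": 0,"rz": 0}

```text
clock: 3.73
tcp_pos: [0.4008, 0.2762, 0.2643]
orientation: [0.089, 3.138, 0.003]
contact_force: [0.1, -0.5, 0.6]
grip_width: 0.0847
gripper_force: 0.0
```

```bash
python3 - <<'E'
from h import *
o=r.get_obs()
print(o['tcp_pos'],o['joints'].round(2),o['qvel'].round(3),R.from_rotvec(o['orientation']).as_matrix().round(3))
f=grab('wrist','wrist2.png'); c=cloud(f)
v,u=np.nonzero((c[...,2]>.174)&(c[...,2]<.186)&(c[...,0]<.47)&(c[...,0]>.36)&(abs(c[...,1]-.27)<.06))
P=c[v,u]
for x in np.arange(.36,.47,.015):
    m=abs(P[:,0]-x)<.004; y=np.sort(P[m][:,1]); print(round(x,3),len(y),y[[0,-1]].round(4) if len(y) else '', y[1:][np.diff(y)>.006].round(4),y[:-1][np.diff(y)>.006].round(4))
E
```

```text
[0.40082124 0.2762156  0.26433515] [ 0.06  0.25 -0.91  1.92  0.23  1.07  0.57] [-0.001 -0.005 -0.001  0.003  0.003 -0.004 -0.001] [[-0.998  0.057  0.003]
 [ 0.057  0.998  0.002]
 [-0.003  0.002 -1.   ]]
0.36 0  [] []
0.375 132 [0.2809 0.2951] [] []
0.39 306 [0.2445 0.2948] [0.2794] [0.2548]
0.405 280 [0.2483 0.2943] [0.2786] [0.2573]
0.42 270 [0.2508 0.2929] [0.2778] [0.2597]
0.435 253 [0.2531 0.2926] [0.277] [0.2619]
0.45 234 [0.2553 0.2911] [0.2754] [0.2643]
0.465 264 [0.2583 0.2922] [0.2737] [0.2668]
```

View pics/wrist2.png

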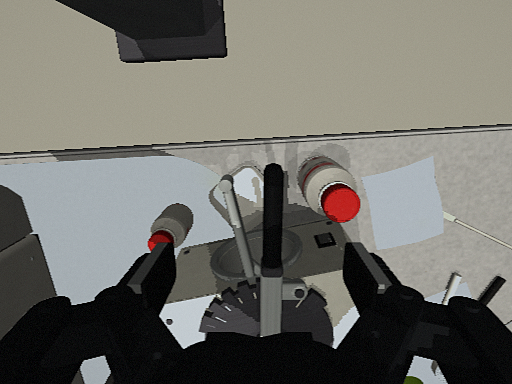

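The wrist view shows the grip at (272,215) between the fingers, with the trigger on its left at (232,215). Both are inside the open jaw and the caps are well below it, so I'll descend.

Request:
send_rows:
  deltas:
    - {"dx": 6,"dy": 3,"dz": -25,"rx": 0,"ry": 0,"rz": 0}
    - {"dx": 6,"dy": 3,"dz": -50,"rx": 0,"ry": 0,"rz": 0}
    - {"dx": 6,"dy": 3,"dz": -75,"rx": 0,"ry": 0,"rz": 0}
    - {"dx": 6,"dy": 3,"dz": -102,"rx": 0,"ry": 0,"rz": 0}
    - {"dx": 6,"dy": 6,"dz": -102,"rx": 0,"ry": 0,"rz": 0}

```text
clock: 4.2
tcp_pos: [0.4047, 0.279, 0.1573]
orientation: [-0.091, -3.136, 0.006]
contact_force: [-0.9, 0.2, -0.6]
grip_width: 0.0848
gripper_force: 0.0
```

Request:
send_rows:
  deltas:
    - {"dx": 0,"dy": 0,"dz": 0,"rx": 0,"ry": 0,"rz": 0}
    - {"dx": 0,"dy": 0,"dz": 0,"rx": 0,"ry": 0,"rz": 0}
    - {"dx": 0,"dy": 0,"dz": 0,"rx": 0,"ry": 0,"rz": 0}

```text
clock: 4.45
tcp_pos: [0.407, 0.2825, 0.1624]
orientation: [0.089, 3.137, 0.003]
contact_force: [0.9, -0.3, -0.3]
grip_width: 0.0849
gripper_force: 0.0
```

Now close.

Request:
send_rows:
  deltas:
    - {"dx": 0,"dy": 0,"dz": 0,"rx": 0,"ry": 0,"rz": 0}
    - {"dx": 0,"dy": 0,"dz": 0,"rx": 0,"ry": 0,"rz": 0}
    - {"dx": 0,"dy": 0,"dz": 0,"rx": 0,"ry": 0,"rz": 0}
    - {"dx": 0,"dy": 0,"dz": 0,"rx": 0,"ry": 0,"rz": 0}
    - {"dx": 0,"dy": 0,"dz": 0,"rx": 0,"ry": 0,"rz": 0}
  jaw: 15
  newtons: 25

```text
clock: 4.87
tcp_pos: [0.4055, 0.282, 0.1608]
orientation: [-0.09, -3.14, -0.002]
contact_force: [-4.4, 1.9, 7.5]
grip_width: 0.0249
gripper_force: 10.1
```

Request:
send_rows:
  deltas:
    - {"dx": 0,"dy": 0,"dz": 0,"rx": 0,"ry": 0,"rz": 0}
    - {"dx": 0,"dy": 0,"dz": 0,"rx": 0,"ry": 0,"rz": 0}
    - {"dx": 0,"dy": 0,"dz": 0,"rx": 0,"ry": 0,"rz": 0}
    - {"dx": 0,"dy": 0,"dz": 0,"rx": 0,"ry": 0,"rz": 0}
    - {"dx": 0,"dy": 0,"dz": 0,"rx": 0,"ry": 0,"rz": 0}

```text
clock: 5.28
tcp_pos: [0.4054, 0.2822, 0.1609]
orientation: [-0.09, -3.14, -0.002]
contact_force: [-3.4, -0.1, 6.9]
grip_width: 0.0239
gripper_force: 27.4
```

```bash
python3 - <<'E'
from h import *
o=r.get_obs(); p=o['tcp_pos']
print(p,o['joints'].round(2),o['contact_force'].round(1))
f=grab('top'); c=cloud(f); v,u=np.nonzero((c[...,2]>.174)&(c[...,2]<.19)); P=c[v,u]
m=(v>200)&(v<275)&(u>240)&(u<275)
im=cv2.convertScaleAbs(f['frame'][150:290,170:340],alpha=1.8,beta=20)
cv2.imwrite('pics/crop2.png',cv2.resize(im,None,fx=4.4,fy=4.2,interpolation=cv2.INTER_CUBIC))
# arc from p about pivot
pv=np.array([.5645,.2775]); d=p[:2]-pv; print('radius',np.hypot(*d),'ang',np.degrees(np.arctan2(d[1],d[0])))
for a in range(2,33,2):
    t=R.from_euler('z',a,degrees=True).apply([*d,0])[:2]-d; print(a,(t*1e3).round(1))
E
```

```text
[0.40542776 0.28218325 0.16094784] [-0.04  0.4  -0.84  2.02  0.39  0.88  0.42] [-3.4 -0.1  6.9]
radius 0.1591411622815658 ang 178.31363899612958
2 [-0.1 -5.6]
4 [  0.1 -11.1]
6 [  0.4 -16.7]
8 [  0.9 -22.2]
10 [  1.6 -27.7]
12 [  2.5 -33.2]
14 [  3.6 -38.6]
16 [  4.9 -44. ]
18 [  6.3 -49.4]
20 [  8.  -54.7]
22 [  9.8 -59.9]
24 [ 11.8 -65.1]
26 [ 14.  -70.2]
28 [ 16.4 -75.2]
30 [ 19.  -80.2]
32 [ 21.7 -85. ]
```

Request:
send_rows:
  deltas:
    - {"dx": 0,"dy": -6,"dz": 0,"rx": 0,"ry": 0,"rz": 2}
    - {"dx": 0,"dy": -11,"dz": 0,"rx": 0,"ry": 0,"rz": 4}
    - {"dx": 0.4,"dy": -16.7,"dz": 0,"rx": 0,"ry": 0,"rz": 6}
    - {"dx": 0.9,"dy": -22.2,"dz": 0,"rx": 0,"ry": 0,"rz": 8}
    - {"dx": 1.6,"dy": -27.7,"dz": 0,"rx": 0,"ry": 0,"rz": 10}

```text
clock: 5.75
tcp_pos: [0.4071, 0.254, 0.1609]
orientation: [0.186, -3.136, -0.001]
contact_force: [-2.8, -1.3, 8.0]
grip_width: 0.0237
gripper_force: 28.2
```

Request:
send_rows:
  deltas:
    - {"dx": 0.9,"dy": -5.5,"dz": 0,"rx": 0,"ry": 0,"rz": 2}
    - {"dx": 2,"dy": -10.9,"dz": 0,"rx": 0,"ry": 0,"rz": 4}
    - {"dx": 3.3,"dy": -16.3,"dz": 0,"rx": 0,"ry": 0,"rz": 6}
    - {"dx": 4.7,"dy": -21.7,"dz": 0,"rx": 0,"ry": 0,"rz": 8}
    - {"dx": 6.4,"dy": -27,"dz": 0,"rx": 0,"ry": 0,"rz": 10}

```text
clock: 6.17
tcp_pos: [0.4135, 0.2266, 0.1609]
orientation: [0.458, -3.107, 0.0]
contact_force: [-4.1, -2.8, 10.0]
grip_width: 0.024
gripper_force: 28.5
```

Request:
send_rows:
  deltas:
    - {"dx": 1.8,"dy": -5.2,"dz": 0,"rx": 0,"ry": 0,"rz": 2}
    - {"dx": 3.8,"dy": -10.4,"dz": 0,"rx": 0,"ry": 0,"rz": 4}
    - {"dx": 6,"dy": -15.5,"dz": 0,"rx": 0,"ry": 0,"rz": 6}
    - {"dx": 8,"dy": -19.5,"dz": 0,"rx": 0,"ry": 0,"rz": 7.5}
    - {"dx": 8,"dy": -19.5,"dz": 0,"rx": 0,"ry": 0,"rz": 7.5}

```text
clock: 6.58
tcp_pos: [0.4217, 0.2061, 0.1609]
orientation: [0.659, -3.07, 0.002]
contact_force: [-5.4, -5.0, 12.0]
grip_width: 0.0238
gripper_force: 26.0
```

```bash
python3 - <<'E'
from h import *
o=r.get_obs(); p=o['tcp_pos']
pv=np.array([.5645,.2775]); d=p[:2]-pv; M=R.from_rotvec(o['orientation']).as_matrix()
print(p,o['contact_force'].round(1),'rad',np.hypot(*d),'ang',np.degrees(np.arctan2(d[1],d[0]))%360,'yaw',np.degrees(np.arctan2(M[1,1],M[0,1])))
f=grab('top')
im=cv2.convertScaleAbs(f['frame'][140:290,190:340],alpha=1.8,beta=20)
cv2.imwrite('pics/crop3.png',cv2.resize(im,(600,600),interpolation=cv2.INTER_CUBIC))
E
```

```text
[0.42172447 0.20614174 0.16091269] [-5.4 -5.  12. ] rad 0.1596147008929027 ang 206.55557944405356 yaw 114.22388053534603
```

View pics/crop3.png

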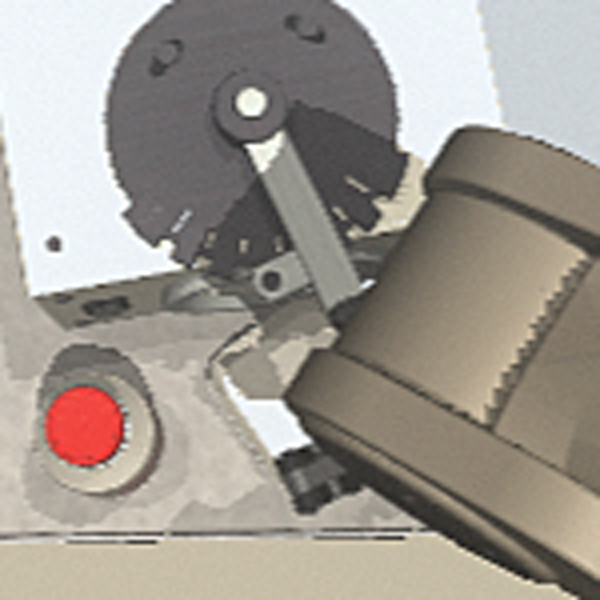

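The crop shows the lever past the fourth mark at (282,243) and about 1.5° short of the third notch. I'll let the trigger out so the tooth rests on the rim, then nudge the lever right.

Request:
send_rows:
  deltas:
    - {"dx": 0,"dy": 0,"dz": 0,"rx": 0,"ry": 0,"rz": 0}
    - {"dx": 0,"dy": 0,"dz": 0,"rx": 0,"ry": 0,"rz": 0}
    - {"dx": 0,"dy": 0,"dz": 0,"rx": 0,"ry": 0,"rz": 0}
    - {"dx": 0,"dy": 0,"dz": 0,"rx": 0,"ry": 0,"rz": 0}
    - {"dx": 0,"dy": 0,"dz": 0,"rx": 0,"ry": 0,"rz": 0}
  jaw: 52

```text
clock: 7.05
tcp_pos: [0.4218, 0.2074, 0.1603]
orientation: [-0.66, 3.071, 0.001]
contact_force: [-0.6, 0.5, -0.1]
grip_width: 0.0521
gripper_force: 0.0
```

```bash
python3 - <<'E'
from h import *
o=r.get_obs(); print(o['tcp_pos'],o['contact_force'].round(1),o['grip_width'])
f=grab('top'); im=cv2.convertScaleAbs(f['frame'][140:290,190:340],alpha=1.8,beta=20)
g=grab('wrist')
cv2.imwrite('pics/both4.png',np.hstack([cv2.resize(im,(384,384),interpolation=cv2.INTER_CUBIC),cv2.convertScaleAbs(g['frame'][:,60:460],alpha=1.8,beta=20)]))
# lever shank direction (top, inboard of the grip), at z>.16
E
```

```text
[0.42183729 0.20737505 0.16025915] [-0.6  0.5 -0.1] 0.052093186831289676
```

View pics/both4.png

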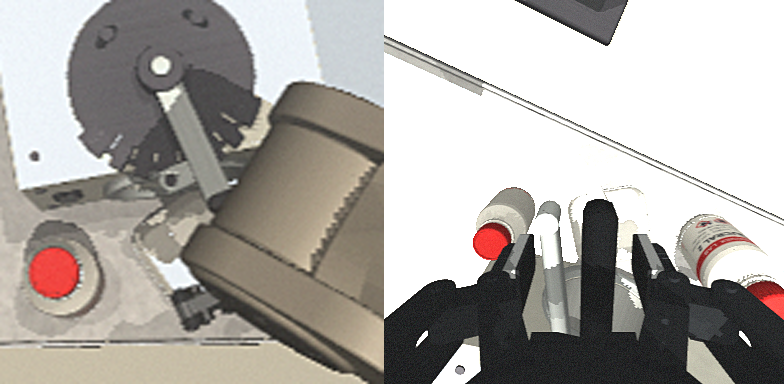

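The wrist crop shows the trigger (549,205)→(560,320) splayed only about 5° from the grip at (598,260), so the tooth is on the rim. The left pad is about 10 mm from the grip. Next I push right in small steps.

```bash
cat > m.py <<'E'
from h import *
def meas(new=True):
    g=grab('wrist') if new else load('wrist'); c=cloud(g); o=r.get_obs()
    pv=np.array([.5645,.2775]); q=c[...,:2]-pv; rad=np.hypot(q[...,0],q[...,1])
    th=np.degrees(np.arctan2(q[...,1],q[...,0]))%360
    m=(c[...,2]>.172)&(c[...,2]<.188)&(rad>.125)&(rad<.2)
    d=o['tcp_pos'][:2]-pv; print('tcp ang',(np.degrees(np.arctan2(d[1],d[0]))%360).round(2),np.hypot(*d).round(4),o['contact_force'].round(1))
    for R0 in (.17,.18,.188):
        s=np.sort(th[m&(abs(rad-R0)<.004)]); k=np.r_[0,np.nonzero(np.diff(s)>1)[0]+1,len(s)]
        print(R0,[(s[a].round(2),s[b-1].round(2),int(b-a)) for a,b in zip(k[:-1],k[1:]) if b-a>8])
if __name__=='__main__': meas()
E
python3 m.py
```

```text
tcp ang 206.22 0.159 [ 0.5  0.3 -0.4]
0.17 [(np.float64(192.93), np.float64(197.8), 536), (np.float64(201.33), np.float64(206.72), 567), (np.float64(209.99), np.float64(212.75), 296), (np.float64(214.98), np.float64(219.9), 415)]
0.18 [(np.float64(201.43), np.float64(206.58), 610), (np.float64(209.68), np.float64(212.58), 313)]
0.188 [(np.float64(201.57), np.float64(206.34), 728), (np.float64(209.39), np.float64(212.82), 486)]
```

Request:
send_rows:
  deltas:
    - {"dx": 1.3,"dy": -2.7,"dz": 0,"rx": 0,"ry": 0,"rz": 0.5}
    - {"dx": 2.6,"dy": -5.4,"dz": 0,"rx": 0,"ry": 0,"rz": 1}
    - {"dx": 4,"dy": -8,"dz": 0,"rx": 0,"ry": 0,"rz": 1.5}
    - {"dx": 5.3,"dy": -10.8,"dz": 0,"rx": 0,"ry": 0,"rz": 2}
    - {"dx": 5.8,"dy": -11.7,"dz": 0,"rx": 0,"ry": 0,"rz": 2}

```text
clock: 7.62
tcp_pos: [0.4277, 0.1952, 0.1602]
orientation: [0.714, -3.059, -0.001]
contact_force: [-0.4, 1.1, 0.5]
grip_width: 0.0521
gripper_force: 1.0
```

Request:
send_rows:
  deltas:
    - {"dx": 0.4,"dy": -0.9,"dz": 0,"rx": 0,"ry": 0,"rz": 0}
    - {"dx": 0.9,"dy": -1.8,"dz": 0,"rx": 0,"ry": 0,"rz": 0}
    - {"dx": 1.3,"dy": -2.7,"dz": 0,"rx": 0,"ry": 0,"rz": 0}
    - {"dx": 1.3,"dy": -2.7,"dz": 0,"rx": 0,"ry": 0,"rz": 0}

```text
clock: 7.95
tcp_pos: [0.4292, 0.1924, 0.1603]
orientation: [-0.713, 3.06, -0.0]
contact_force: [-0.2, -0.1, 0.0]
grip_width: 0.0516
gripper_force: 0.0
```

```bash
python3 m.py
```

```text
tcp ang 212.11 0.1599 [-0.4  0.3  0.1]
0.17 [(np.float64(198.53), np.float64(209.23), 1095), (np.float64(217.07), np.float64(221.48), 446)]
0.18 [(np.float64(203.84), np.float64(208.99), 615), (np.float64(216.73), np.float64(222.76), 656), (np.float64(224.26), np.float64(225.09), 14)]
0.188 [(np.float64(203.98), np.float64(208.87), 737), (np.float64(216.91), np.float64(219.97), 211)]
```

The trigger splay is back to 12°, the same as released, so the tooth has dropped in with the lever 29.6° back from the start. Opening and withdrawing.

Request:
send_rows:
  deltas:
    - {"dx": 0,"dy": 0,"dz": 0,"rx": 0,"ry": 0,"rz": 0}
    - {"dx": -0.9,"dy": 1.8,"dz": 0,"rx": 0,"ry": 0,"rz": 0}
    - {"dx": -0.9,"dy": 1.8,"dz": 0,"rx": 0,"ry": 0,"rz": 0}
    - {"dx": -0.9,"dy": 1.8,"dz": 0,"rx": 0,"ry": 0,"rz": 0}
    - {"dx": -0.9,"dy": 1.8,"dz": 0,"rx": 0,"ry": 0,"rz": 0}
  jaw: 80

```text
clock: 8.42
tcp_pos: [0.428, 0.1946, 0.1603]
orientation: [0.714, -3.059, -0.0]
contact_force: [0.4, 0.6, 0.8]
grip_width: 0.0801
gripper_force: 0.0
```

Request:
send_rows:
  deltas:
    - {"dx": 0,"dy": 0,"dz": 20,"rx": 0,"ry": 0,"rz": 0}
    - {"dx": 0,"dy": 0,"dz": 45,"rx": 0,"ry": 0,"rz": 0}
    - {"dx": 0,"dy": 0,"dz": 75,"rx": 0,"ry": 0,"rz": 0}
    - {"dx": 0,"dy": 0,"dz": 105,"rx": 0,"ry": 0,"rz": 0}
    - {"dx": 0,"dy": 0,"dz": 105,"rx": 0,"ry": 0,"rz": 0}

```text
clock: 8.83
tcp_pos: [0.4304, 0.1967, 0.2704]
orientation: [-0.712, 3.051, 0.002]
contact_force: [-0.2, 0.3, 1.3]
grip_width: 0.0798
gripper_force: 0.0
```

Request:
send_rows:
  deltas:
    - {"dx": 0,"dy": 0,"dz": 0,"rx": 0,"ry": 0,"rz": 0}
    - {"dx": 0,"dy": 0,"dz": 0,"rx": 0,"ry": 0,"rz": 0}
    - {"dx": 0,"dy": 0,"dz": 0,"rx": 0,"ry": 0,"rz": 0}

```text
clock: 9.08
tcp_pos: [0.4274, 0.1939, 0.2641]
orientation: [0.713, -3.058, 0.001]
contact_force: [-1.0, -0.7, 0.1]
grip_width: 0.0802
gripper_force: 0.0
```

```bash
python3 m.py; python3 -c "
import numpy as np,cv2
cv2.imwrite('pics/wrist5.png',cv2.convertScaleAbs(np.load('wrist.npz')['frame'],alpha=1.5))"
```

```text
tcp ang 211.34 0.1605 [-0.1 -0.2 -0.7]
0.17 [(np.float64(203.72), np.float64(209.15), 197), (np.float64(217.04), np.float64(219.8), 101)]
0.18 [(np.float64(203.89), np.float64(208.77), 203), (np.float64(216.73), np.float64(220.17), 131)]
0.188 [(np.float64(204.09), np.float64(208.68), 210), (np.float64(216.97), np.float64(219.96), 54)]
```

View pics/wrist5.png

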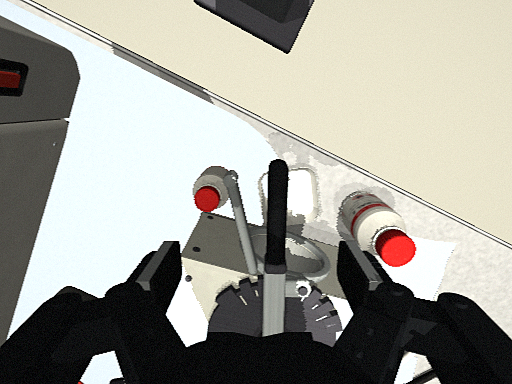

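The view shows the lever at (277,210) clear of the fingers and the trigger fully splayed at (240,215). Both bottles and the tray are undisturbed, with two notches visible to the left of the tooth, so it sits in the third. Handing in.

```bash
python3 -c "
from bench import r
print(r.hand_in())"
```

```text
the job is handed in; nothing more can be done
None
```

I swung the lever back about 30° to the third (30 degree) notch and let go: the trigger is back at its full splay, so the tooth is home, the arm is clear, the bottles and tray look undisturbed, and I handed the job in at about 9 s (no verdict came back).

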